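# Hold the amplifier's lid open for inspection

### The arm

A 6-joint arm with a two-finger parallel gripper is mounted at the origin on the work surface. World frame = base frame: x ahead of the robot, y to its left, z up, the work surface at z = 0. Lengths are in m, angles in degrees, forces in N, time in s.
With the tool pointing down it reaches from about 0.375 to 0.9 m from the base axis. Payload 3.1 kg.
Tool frame: the origin (TCP) lies on the centre line of the jaws, within the pads' length; the fingertips stand 19 mm ahead of it and the grasp point (between the pads) is the TCP (tips_ahead is the distance from the TCP to the fingertips, in m); z points along the fingers, y is the line along which they close (so a half turn about z gives the same grasp; the last joint's range is limited). The gripper opens to 87 mm and grips with 3 to 60 N. Pads are 19 mm wide; open, the fingers measure 117 mm over their backs; the gripper's body (75 mm by 190 mm) begins 51 mm behind the grasp point.
Start: joints at [55.72, 30.224, 82.088, -0, 67.689, -10.227], TCP at [0.255, 0.571, 0.242] pointing down, gripper open.
Joint ranges: [-176.69, 176.69], [-43.24, 126.21], [12.49, 139.97], [-82, 262], [0, 151.66], [-163.58, 163.58]. Speed limits (degrees/s): [159.86, 159.86, 180, 180, 180, 180].

### API

Orientations are given as a 3x3 rotation matrix whose columns are the frame's x, y, z axes.
In Python, from rig import read_state, capture, hand_in, trace, landmark_of, tips_ahead gives the robot as it stands.
- The arm moves only by the shell command python3 -m jog 'ROWS'. ROWS is JSON, a list of rows, each an object of numbers: "tx", "ty", "tz": the shift along the tool's x, y, z in cm; "roll": the turn about the tool's z in rad; "jaw": the opening, from 0 (shut) to 1 (fully open). A call has 1 to 8 rows; each row shifts and turns the commanded pose from where the row before left it, along the tool's axes as they then stand; what a row does not reach is not made up. A row lasts 1/10 s, in which the tool goes at most 50 mm and 8.59 degrees, less where a joint would pass 70% of its speed; a pose out of reach is approached as far as the arm can. A call with a gripper value outside its range is refused whole. The fingers move at their own pace and stop on an object; the grip force is fixed at half the most. Time passes only in rows, so rows that do not move let the fingers close. It gives the time, the measured TCP pose, the force, the opening and the grip force at its end, in the units of the state.
- read_state(): the state, without advancing time (a new reading comes with each control period).
- capture(name): name is "scene" or "side" or "wrist"; returns a dict with "img" (384x512x3 uint8, red, green, blue), "vertical_fov" (degrees; the focal length in pixels is half the picture's height over the tangent of half this angle, whatever the lens; pixels are square), "cx", "cy" (the principal point, pixels), "cam_to_world" (4x4, takes a point from camera to world coordinates); the wrist camera has in their place "tool_from_camera" (4x4, takes a point from camera to tool coordinates, whose origin is the TCP and whose axes are the flange's). Camera axes: x right, y up, looking along -z (the intrinsics and any distortion apply to the point x, -y, -z); pixel columns grow to the right and rows downward; lengths in m; the calibration is good to about 2 mm. A picture is of the moment at which its call begins: read the wrist's pose just before it. There is no depth.
- hand_in(): hands the job in; it is judged then, once.
Trained networks look in the newest picture that a camera, given by its name, has taken for a name from the list of things; names that differ only in an ending like _2 or _b are one class to them, and where a whole thing is asked for, a point or a joint stands for the part that bears it (a point fixed in the world has none). Each returns a list of dicts, best first, with "p" (0 to 1); they miss things now and then, are a little off and sometimes report something else, mostly with a low value. They report only what shows in the picture. A call takes as long as a camera call.
- trace(camera, thing): "pixels" (384x512 bool, what is visible of it) and "bbox" ([left, top, width, height] in pixels, round what is visible of it).
- landmark_of(camera, thing): "point" ([row, column] in pixels: a listed point, or the origin of a listed thing).
The state is a dict: "time_s": time; "joint_positions": joint angles; "qvel": joint speeds; "tau": joint torques, N m; "position": TCP position; "tcp_rot": TCP orientation; "force": force on the tool from outside, world axes, zero at the start; "moment": the same for the moment, N m; "opening": opening from 0.0 (shut) to 1.0 (fully open); "grasp_force": force on a finger pad.
Only numpy, scipy, OpenCV 4.12 (cv2) and the standard library are available. Lean on these libraries where they do the work, as an engineer would, in place of code of your own. Each camera call takes 0.05 s, during which the arm holds its last target. There are 200 camera calls.

### The job

I want to look at the boards inside the grey amplifier on the swap table. Draw its slide bolt fully back towards the front panel to free the lid, then lift the lid (it has a bar handle) and hold it open at 45 degrees. The lid falls shut if let go, so finish while still holding it there, and do not disturb the other goods on the table or the little metal can on the amplifier.

Things in the scene. Friction and masses are not known exactly. Their poses are not given: they have to be found in the camera images.
- amp: Grey steel amplifier case, 260 (x) by 270 (y) mm, top at 110 mm, fixed to the table. Origin: centre of its underside; -x is its front panel, turned roughly to the robot. Its top: a fixed strip along the front (x = -130 to -47 mm), then the hinged lid, flush with the strip. On the strip: the slide bolt at y = +85 mm, a small loose metal can near y = -95 mm.
- lid (a joint): Lid angle, rad: 0 closed (flat), grows as the front edge rises, stop at 1.8. Dark steel slab 168 (x) by 262 (y) by 6 mm, about 0.4 kg, no spring or friction: it falls shut if let go at any angle below upright. Hinged along the case's y axis at its rear. Until the bolt is drawn it can rise only about 1 degree.
- lid_hinge (a point): Middle of the lid's hinge line, at x = +124 mm, y = 0, z = 107 mm in the case; its axes turn with the lid (z is normal to the lid).
- lid_bar (a point): Middle of the lid's handle: a fixed round steel bar 12 mm thick along the case's y, 110 mm between centres of its two 10 mm posts; 34 mm free space under it. Lid closed: at x = -11, y = 0, z = 150 mm in the case, i.e. 135 mm in front of and 43 mm above the hinge line, 33 mm behind the lid's front edge. Its axes turn with the lid.
- bolt (a joint): How far the slide bolt is drawn, m: 0 locked, grows as it moves straight towards the front panel (-x of the case) to its stop at 0.030. Its round rod (10 mm thick) reaches 15 mm over the lid's front edge at 0 and is clear of it beyond 0.016. About 1.5 N of friction; it stays where it is left.
- bolt_knob (a point): Grip point on the bolt's upright round steel knob (14 mm thick, top 36 mm above the strip), on its axis, 24 mm above the strip. Locked, it lies at x = -78, y = +85, z = 134 mm in the case. A steel staple that guides the rod (17 mm tall) begins 9 mm behind the locked knob, towards the lid.
- relay_can: Small loose bare-metal can, 26 by 26 by 32 mm, standing on the amplifier's front strip at the other end from the bolt. Bystander. Origin at its underside.
- microphone: Black hand microphone, 80 by 52 by 26 mm, lying on the table just beside the amplifier's left (+y) wall. Bystander.
- keypad: Black keypad, 85 by 65 by 13 mm, lying on the table just beside the amplifier's right (-y) wall. Bystander.
- transceiver: Black mobile radio, 140 by 140 by 45 mm, on the table. Bystander.
- tube_box: Cardboard box, 70 by 70 by 100 mm, on the table. Bystander.
- heatsink: Finned aluminium heatsink, 130 by 100 by 42 mm, on the table. Bystander.
- adapter: Steel and brass plug adapter, 24 mm thick, 52 mm tall, standing on the table near the robot. Bystander.

How it is judged:
By the outcome, as a careful person would: the job done as asked, in the order asked, and still so for the second after the job is handed in, while the arm keeps its last pose, push and grip.
It also fails if it takes over 48 s, if anything falls off the work surface, if the arm or the gripper's body presses on something with over 40 N, if the wrist force passes 120 N, or if a joint passes its speed limit or range.

## Working session

There is one attempt and no reset: what is moved stays moved. The work goes in short steps, Python scripts to look and compute and a shell command to move; the robot and the scene stay as the last step left them, time stands still between calls to the robot, and variables do not carry over. Pictures are saved under pics/ and viewed, at most 10 in all, crops included, and the job is handed in when it is done.

```bash
ls; mkdir -p pics; cat > h.py <<'E'
import numpy as np, cv2
from rig import *
def snap(cam,name=None):
    s=read_state(); c=capture(cam)
    f=192/np.tan(np.radians(c["vertical_fov"])/2)
    if "cam_to_world" in c: T=np.array(c["cam_to_world"])
    else:
        W=np.eye(4);W[:3,:3]=s["tcp_rot"];W[:3,3]=s["position"];T=W@np.array(c["tool_from_camera"])
    if name: cv2.imwrite(f"pics/{name}.png",c["img"][:,:,::-1])
    return dict(c=c,f=f,T=T)
def proj(v,P):
    p=(np.linalg.inv(v["T"])@np.append(P,1))[:3]; return np.array([v["c"]["cy"]-v["f"]*p[1]/-p[2], v["c"]["cx"]+v["f"]*p[0]/-p[2]])
def ray(v,rc):
    d=np.array([(rc[1]-v["c"]["cx"])/v["f"],-(rc[0]-v["c"]["cy"])/v["f"],-1]); d=v["T"][:3,:3]@d
    return v["T"][:3,3],d/np.linalg.norm(d)
def onz(v,rc,z):
    o,d=ray(v,rc); return o+d*(z-o[2])/d[2]
E
python3 - <<'E'
from h import *
np.set_printoptions(precision=4,suppress=True)
s=read_state();print(s["time_s"],s["position"],s["tcp_rot"],s["force"],tips_ahead)
H=dict(amp=0,lid_bar=.15,bolt_knob=.134,lid_hinge=.107,relay_can=.11)
ims=[]
for cam in ["scene","side","wrist"]:
    v=snap(cam,cam+"0");ims.append(v["c"]["img"]);print(cam,{k:x for k,x in v["c"].items() if k!="img"})
    for t,z in H.items():
        for l in landmark_of(cam,t)[:2]: print(cam,t,np.round(l["point"],1),round(l["p"],2),onz(v,l["point"],z))
cv2.imwrite("pics/a.png",np.hstack(ims[:2])[:,:,::-1][:, :])
cv2.imwrite("pics/a.png",cv2.resize(np.hstack(ims[:2]),(800,300))[:,:,::-1])
E
```

```text
pics
0.0 [0.2543 0.5702 0.2406] [[-0.9132  0.4076 -0.0012]
 [ 0.4076  0.9132 -0.0018]
 [ 0.0004 -0.0021 -1.    ]] [-0.0624 -1.277   0.5052] 0.019
scene {'vertical_fov': 52.65012909803269, 'cx': 261.8464379729936, 'cy': 190.3852007514457, 'cam_to_world': array([[ 0.401 , -0.5689,  0.7181,  1.5912],
       [ 0.916 ,  0.2603, -0.3052, -0.4675],
       [-0.0133,  0.7801,  0.6255,  1.0629],
       [ 0.    ,  0.    ,  0.    ,  1.    ]])}
scene lid_bar [198.5 269.7] 0.63 [ 0.5987 -0.0149  0.15  ]
scene bolt_knob [191.  288.6] 0.37 [0.5707 0.0771 0.134 ]
scene lid_hinge [237.7 282.6] 0.62 [ 0.7599 -0.0401  0.107 ]
scene lid_hinge [207.  164.4] 0.3 [ 0.4328 -0.3741  0.107 ]
scene relay_can [201.8 238.1] 0.47 [ 0.5232 -0.1121  0.11  ]
side {'vertical_fov': 43.68964704268806, 'cx': 251.22298881859655, 'cy': 183.96154623275612, 'cam_to_world': array([[-0.7382,  0.3712, -0.5634, -0.4205],
       [-0.6746, -0.3939,  0.6243,  1.0171],
       [ 0.0098,  0.8409,  0.5412,  0.9945],
       [ 0.    ,  0.    ,  0.    ,  1.    ]])}
side amp [193.5 228. ] 0.8 [ 0.6334 -0.0226  0.    ]
side amp [156.3 340.1] 0.22 [ 0.4869 -0.5477  0.    ]
side lid_bar [159.9 230.3] 0.82 [ 0.6182 -0.0224  0.15  ]
side bolt_knob [182.7 224.8] 0.44 [0.5445 0.079  0.134 ]
side lid_hinge [179.  276.9] 0.44 [ 0.4598 -0.0917  0.107 ]
side relay_can [170.2 262.8] 0.58 [ 0.5314 -0.0987  0.11  ]
wrist {'vertical_fov': 66.62054898920225, 'cx': 258.86567372506045, 'cy': 190.17627784934672, 'tool_from_camera': array([[ 0.0014,  0.9694,  0.2456,  0.0668],
       [ 1.    , -0.0013, -0.0004,  0.0004],
       [-0.0001,  0.2456, -0.9694, -0.1433],
       [ 0.    ,  0.    ,  0.    ,  1.    ]])}
```

View pics/a.png

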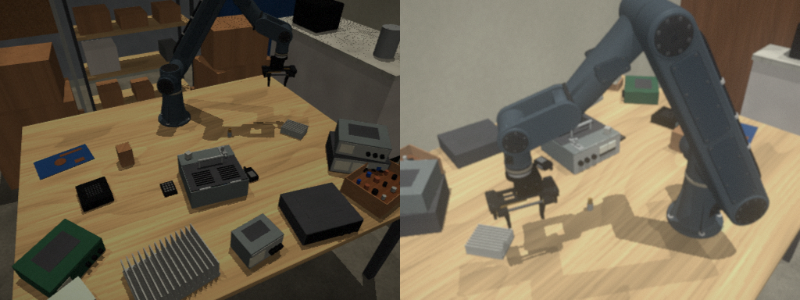

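View pics/wrist0.png

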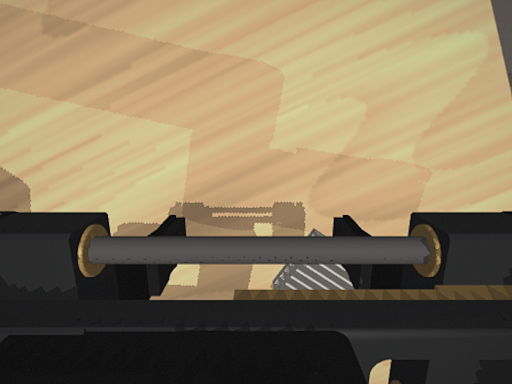

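The scene picture shows the amp at about (215,175) of the montage, with the can at front-left, the bolt at the front near (225,150) and the keypad and microphone beside it. The wrist picture shows only the table. By the landmarks, the amp is near (0.63,-0.02) with a yaw of about -9°. I'm moving over it for a closer look.

```bash
python3 -m jog '[{"tx":-2,"ty":-1.8,"tz":-1},{"tx":-3.4,"ty":-3,"tz":-1},{"tx":-3.4,"ty":-3,"tz":-1},{"tx":-3.4,"ty":-3,"tz":-1},{"tx":-3.4,"ty":-3,"tz":-1},{"tx":-3.4,"ty":-3,"tz":-1},{"tx":-3.4,"ty":-3,"tz":-1},{"tx":-3.4,"ty":-3,"tz":-1}]' ; python3 -m jog '[{"tx":-3.4,"ty":-3},{"tx":-3.4,"ty":-3},{"tx":-3.4,"ty":-3},{"tx":-3.4,"ty":-3},{"tx":-3.4,"ty":-3},{"roll":-0.13},{"roll":-0.13},{}]'
python3 - <<'E'
from h import *
np.set_printoptions(precision=4,suppress=True)
s=read_state();print(s["time_s"],s["position"],s["tcp_rot"],s["force"])
v=snap("wrist","w1")
for t,z in dict(amp=0,lid_bar=.15,bolt_knob=.134,lid_hinge=.107,relay_can=.11).items():
    for l in landmark_of("wrist",t)[:2]: print(t,np.round(l["point"],1),round(l["p"],2),onz(v,l["point"],z))
E
```

```text
0.9 [0.2547 0.5707 0.2416] [[-0.9132  0.4076  0.    ]
 [ 0.4076  0.9132  0.0001]
 [-0.      0.0001 -1.    ]] [-0.0883 -0.2344 -0.3034]
bolt_knob [277.9 327.3] 0.72 [0.3579 0.5972 0.134 ]$[0]: bad value
$[0]: bad value
```

View pics/w1.png

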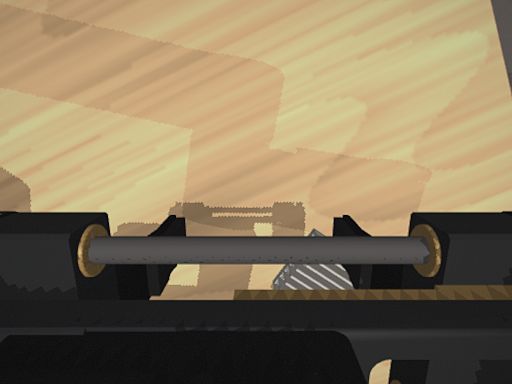

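The move was refused ("bad value"), so this picture is unchanged. I suspect each row needs all of its keys, so I'm testing one row.

```bash
python3 -m jog '[{"tx":-2,"ty":-1.8,"tz":-1,"roll":0,"jaw":1}]'; python3 -m jog --help | head -20
```

```text
time_s: 1.3
position: [0.2645, 0.5473, 0.2503]
tcp_rot: [[-0.914, 0.405, -0.001], [0.405, 0.914, -0.0], [0.001, -0.001, -1.0]]
force: [1.1, -0.6, 0.0]
opening: 0.998
grasp_force: 0.0invalid input: not JSON, or not a number
```

```bash
python3 -m jog '[{"tx":-3.4,"ty":-3,"tz":-1,"roll":0,"jaw":1},{"tx":-3.4,"ty":-3,"tz":-1,"roll":0,"jaw":1},{"tx":-3.4,"ty":-3,"tz":-1,"roll":0,"jaw":1},{"tx":-3.4,"ty":-3,"tz":-1,"roll":0,"jaw":1},{"tx":-3.4,"ty":-3,"tz":-1,"roll":0,"jaw":1},{"tx":-3.4,"ty":-3,"tz":-1,"roll":0,"jaw":1},{"tx":-3.4,"ty":-3,"tz":-1,"roll":0,"jaw":1},{"tx":-3.4,"ty":-3,"tz":0,"roll":0,"jaw":1}]' ; python3 -m jog '[{"tx":-3.4,"ty":-3,"tz":0,"roll":0,"jaw":1},{"tx":-3.4,"ty":-3,"tz":0,"roll":0,"jaw":1},{"tx":-3.4,"ty":-3,"tz":0,"roll":0,"jaw":1},{"tx":-3.4,"ty":-3,"tz":0,"roll":0,"jaw":1},{"tx":0,"ty":0,"tz":0,"roll":-0.13,"jaw":1},{"tx":0,"ty":0,"tz":0,"roll":-0.13,"jaw":1},{"tx":0,"ty":0,"tz":0,"roll":0,"jaw":1},{"tx":0,"ty":0,"tz":0,"roll":0,"jaw":1}]'
python3 - <<'E'
from h import *
np.set_printoptions(precision=4,suppress=True)
v=snap("wrist","w2")
for t,z in dict(amp=0,lid_bar=.15,bolt_knob=.134,lid_hinge=.107,relay_can=.11).items():
    for l in landmark_of("wrist",t)[:2]: print(t,np.round(l["point"],1),round(l["p"],2),onz(v,l["point"],z))
E
```

```text
time_s: 2.1
position: [0.4176, 0.2147, 0.3232]
tcp_rot: [[-0.913, 0.407, 0.004], [0.407, 0.913, 0.001], [-0.003, 0.003, -1.0]]
force: [0.5, -0.1, -0.6]
opening: 1.001
grasp_force: 0.0
time_s: 2.9
position: [0.4914, 0.0512, 0.3216]
tcp_rot: [[-0.987, 0.162, 0.0], [0.162, 0.987, 0.0], [-0.0, 0.0, -1.0]]
force: [-0.2, 0.2, -0.3]
opening: 1.001
grasp_force: 0.0
amp [245.  228.3] 0.79 [ 0.6297 -0.0241  0.    ]
lid_bar [289.2 216.2] 0.62 [ 0.6187 -0.0215  0.15  ]
bolt_knob [223.6 281.9] 0.84 [0.5538 0.0697 0.134 ]
relay_can [219.6 143.7] 0.8 [ 0.5292 -0.1044  0.11  ]
```

View pics/w2.png

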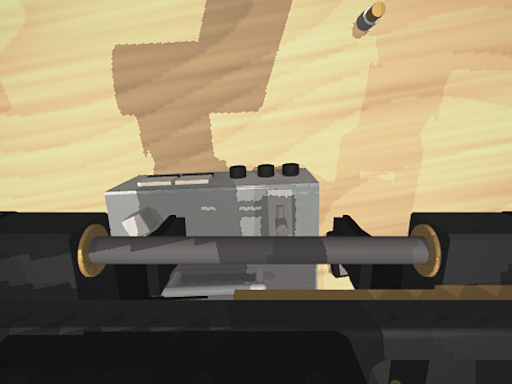

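The wrist view shows the front panel's top edge near row 185 (columns 107-318), the can at (220,140), the knob at (222,282) and the bar near row 285. Next is a joint pose fit over all three cameras.

```bash
cat > fit.py <<'E'
from h import *
from scipy.optimize import least_squares
L=dict(amp=[0,0,0],lid_bar=[-.011,0,.15],bolt_knob=[-.078,.085,.134],lid_hinge=[.124,0,.107])
obs=[]
for cam in ["scene","side","wrist"]:
    v=snap(cam,cam+"3")
    for t in L:
        for l in landmark_of(cam,t)[:1]:
            if l["p"]>.3: obs.append((cam,t,v,np.array(l["point"]),l["p"]))
def A(q,P):
    c,s=np.cos(q[2]),np.sin(q[2]); return np.array([q[0]+c*P[0]-s*P[1],q[1]+s*P[0]+c*P[1],P[2]])
def res(q): return np.concatenate([(proj(v,A(q,L[t]))-p)/v["f"]*w for _,t,v,p,w in obs])
r=least_squares(res,[.63,-.02,-.15],loss="soft_l1",f_scale=.004)
np.set_printoptions(precision=4,suppress=True)
print(r.x,np.degrees(r.x[2]))
for c,t,v,p,w in obs: print(c,t,w.round(2),p.round(1),"resid px",(proj(v,A(r.x,L[t]))-p).round(1))
for t in L: print(t,A(r.x,L[t]))
if __name__=="__main__":
    import itertools
    cs=[snap("scene"),snap("side")]
    out=[]
    for v in cs:
        im=v["c"]["img"].copy()
        for x,y in [(-.13,-.135),(-.13,.135),(.13,.135),(.13,-.135),(-.047,0)]:
            a=proj(v,A(r.x,[x,y,.11]));cv2.circle(im,(int(a[1]*1),int(a[0])),1,(255,0,0),-1)
        for t in L:
            a=proj(v,A(r.x,L[t]));cv2.circle(im,(int(a[1]),int(a[0])),1,(0,255,0),-1)
        a=proj(v,A(r.x,[0,0,.1])).astype(int); out.append(cv2.resize(im[max(0,a[0]-60):a[0]+60,a[1]-80:a[1]+80],(400,300),interpolation=cv2.INTER_CUBIC))
    cv2.imwrite("pics/fit.png",np.hstack(out)[:,:,::-1])
E
python3 fit.py
```

```text
[ 0.6313 -0.0238 -0.0571] -3.269506413652044Traceback (most recent call last):
  File "fit.py", line 16, in <module>
    for c,t,v,p,w in obs: print(c,t,w.round(2),p.round(1),"resid px",(proj(v,A(r.x,L[t]))-p).round(1))
                                    ^^^^^^^
AttributeError: 'float' object has no attribute 'round'
```

```bash
sed -i 's/w.round(2)/round(w,2)/' fit.py; python3 fit.py
```

```text
[ 0.6267 -0.0243 -0.0956] -5.476485223775726
scene amp 0.56 [232.6 270.5] resid px [0.7 0. ]
scene bolt_knob 0.45 [189.7 287.5] resid px [-0.1 -2.7]
scene lid_hinge 0.64 [236.6 283.7] resid px [-1.1 -1.3]
side amp 0.7 [194.7 229.4] resid px [-0.7  0.2]
side lid_bar 0.73 [157.8 228. ] resid px [2.2 3. ]
side bolt_knob 0.49 [181.1 225.1] resid px [-1.1 -0.6]
side lid_hinge 0.77 [156.9 209.5] resid px [-0.4 -1.5]
wrist amp 0.63 [241.8 224.4] resid px [1.5 3.3]
wrist lid_bar 0.65 [287.6 215.3] resid px [-0.5 -1.2]
wrist bolt_knob 0.8 [226.5 280.4] resid px [-0.   0.2]
amp [ 0.6267 -0.0243  0.    ]
lid_bar [ 0.6158 -0.0232  0.15  ]
bolt_knob [0.5572 0.0678 0.134 ]
lid_hinge [ 0.7502 -0.0361  0.107 ]
```

View pics/fit.png

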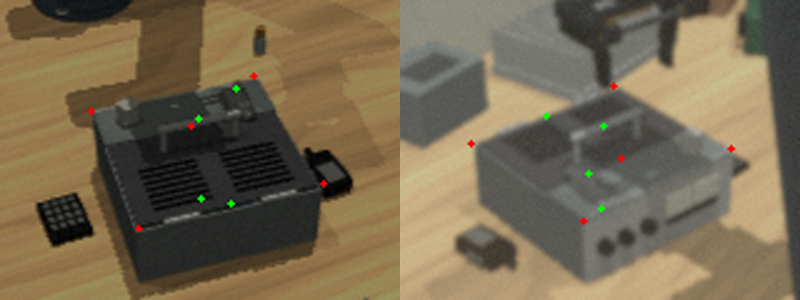

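The overlay agrees with both pictures to within about 2 px, with the side camera roughly 2 px off in rows. The pose is about (0.627,-0.024) with yaw -5.5°. I'm moving forward for a close wrist view of the strip, to refine the yaw and knob position.

```bash
python3 -m jog '[{"tx":-3.5,"ty":0,"tz":1.5,"roll":0,"jaw":1},{"tx":-3.5,"ty":0,"tz":1.5,"roll":0,"jaw":1},{"tx":-3.5,"ty":0,"tz":1,"roll":0,"jaw":1},{"tx":-2,"ty":0,"tz":0,"roll":0,"jaw":1},{"tx":0,"ty":0,"tz":0,"roll":0,"jaw":1},{"tx":0,"ty":0,"tz":0,"roll":0,"jaw":1}]'
python3 - <<'E'
from h import *
np.set_printoptions(precision=4,suppress=True)
v=snap("wrist","w4")
for t,z in dict(lid_bar=.15,bolt_knob=.134,relay_can=.11).items():
    for l in landmark_of("wrist",t)[:2]: print(t,np.round(l["point"],1),round(l["p"],2),onz(v,l["point"],z))
for l in trace("wrist","bolt_knob")[:1]: print(l["bbox"],l["p"])
E
```

```text
time_s: 5.4
position: [0.6143, 0.0313, 0.281]
tcp_rot: [[-0.987, 0.159, -0.002], [0.159, 0.987, 0.0], [0.002, -0.0, -1.0]]
force: [0.4, 0.1, 0.5]
opening: 0.999
grasp_force: 0.0
bolt_knob [121.4 288.1] 0.67 [0.5577 0.0695 0.134 ]
relay_can [116.6 120.4] 0.83 [ 0.526  -0.1004  0.11  ]
relay_can [184.8 358. ] 0.63 [0.6382 0.1389 0.11  ]
[280.6, 97.8, 13.7, 68.5] 0.56
```

View pics/w4.png

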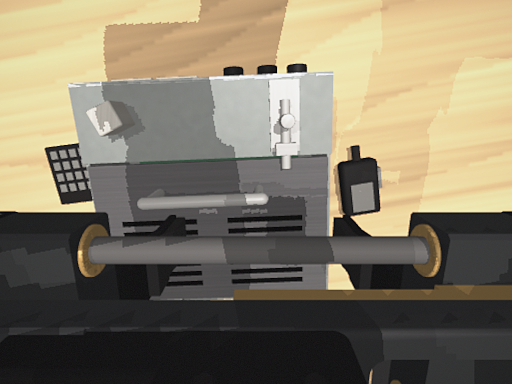

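The view is clear. The front edge runs from (84,70) to (72,332), the knob is at (121,288), the staple at (149,288), and the bar from (203,140) to (198,266). The lid's front edge runs from (163,92) to (155,328).

```bash
python3 - <<'E'
from h import *
np.set_printoptions(precision=4,suppress=True)
v=snap("wrist")
def seg(a,b,z):
    p,q=onz(v,a,z),onz(v,b,z);d=q-p;print(p,q,"len",np.linalg.norm(d),"yaw",np.degrees(-np.arctan2(d[0],d[1])),"mid",(p+q)/2)
seg((84,70),(72,332),.11); seg((163,92),(155,328),.11); seg((203,140),(198,266),.15)
print("knobtop",onz(v,(119,288),.146),"stap",onz(v,(143,288),.127))
E
```

```text
[ 0.4866 -0.1426  0.11  ] [0.5172 0.1223 0.11  ] len 0.2666290292433307 yaw -6.6009538575318984 mid [ 0.5019 -0.0101  0.11  ]
[ 0.5685 -0.1445  0.11  ] [0.6002 0.1099 0.11  ] len 0.2563377155468978 yaw -7.116529680450156 mid [ 0.5844 -0.0173  0.11  ]
[ 0.6116 -0.0859  0.15  ] [0.6261 0.0372 0.15  ] len 0.12393859547568106 yaw -6.704511998838415 mid [ 0.6188 -0.0243  0.15  ]
knobtop [0.5551 0.0689 0.146 ] stap [0.5789 0.0675 0.127 ]
```

```bash
python3 -m jog '[{"tx":0,"ty":0,"tz":0,"roll":-0.043,"jaw":0.6},{"tx":3.2,"ty":1.5,"tz":0,"roll":0,"jaw":0.6},{"tx":3.2,"ty":1.5,"tz":0,"roll":0,"jaw":0.6},{"tx":0,"ty":0,"tz":3,"roll":0,"jaw":0.6},{"tx":0,"ty":0,"tz":3,"roll":0,"jaw":0.6},{"tx":0,"ty":0,"tz":3,"roll":0,"jaw":0.6},{"tx":0,"ty":0,"tz":0,"roll":0,"jaw":0.6},{"tx":0,"ty":0,"tz":0,"roll":0,"jaw":0.6}]'
python3 - <<'E'
from h import *
np.set_printoptions(precision=4,suppress=True)
v=snap("wrist","w5")
for c in ["wrist"]:
    for l in landmark_of(c,"bolt_knob")[:2]: print(l,onz(v,l["point"],.134))
E
```

```text
time_s: 6.5
position: [0.5547, 0.0685, 0.1919]
tcp_rot: [[-0.993, 0.116, -0.0], [0.116, 0.993, 0.0], [0.0, -0.0, -1.0]]
force: [-0.5, 0.9, -0.4]
opening: 0.603
grasp_force: 0.0
{'point': [215.9, 255.7], 'p': 0.87} [0.5581 0.0664 0.134 ]
```

View pics/w5.png

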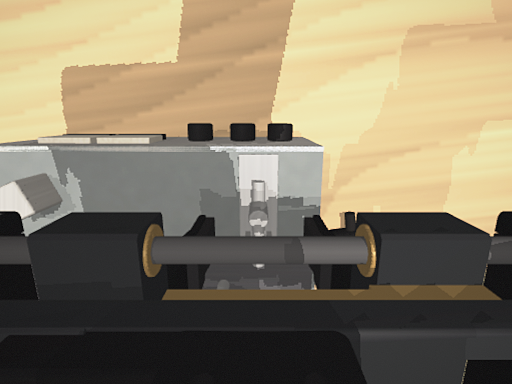

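The knob is at (215,258), centred between the fingers. I'm descending and closing on it.

```bash
python3 -m jog '[{"tx":0,"ty":0,"tz":2.2,"roll":0,"jaw":0.6},{"tx":0,"ty":0,"tz":2.1,"roll":0,"jaw":0.6},{"tx":0,"ty":0,"tz":0,"roll":0,"jaw":0.3},{"tx":0,"ty":0,"tz":0,"roll":0,"jaw":0},{"tx":0,"ty":0,"tz":0,"roll":0,"jaw":0},{"tx":0,"ty":0,"tz":0,"roll":0,"jaw":0},{"tx":0,"ty":0,"tz":0,"roll":0,"jaw":0}]'
```

```text
time_s: 7.3
position: [0.5554, 0.0685, 0.1495]
tcp_rot: [[-0.993, 0.116, 0.002], [0.116, 0.993, -0.0], [-0.002, 0.0, -1.0]]
force: [0.2, -0.1, -0.0]
opening: 0.231
grasp_force: 0.0
```

```bash
python3 -m jog '[{"tx":0,"ty":0,"tz":0,"roll":0,"jaw":0},{"tx":0,"ty":0,"tz":0,"roll":0,"jaw":0},{"tx":0,"ty":0,"tz":0,"roll":0,"jaw":0}]'
```

```text
time_s: 7.6
position: [0.5551, 0.068, 0.1492]
tcp_rot: [[-0.993, 0.116, 0.001], [0.116, 0.993, -0.001], [-0.001, -0.001, -1.0]]
force: [-1.4, -3.2, 4.6]
opening: 0.145
grasp_force: 30.0
```

```bash
python3 -m jog '[{"tx":0.5,"ty":0,"tz":0,"roll":0,"jaw":0},{"tx":0.5,"ty":0,"tz":0,"roll":0,"jaw":0},{"tx":0.5,"ty":0,"tz":0,"roll":0,"jaw":0},{"tx":0.5,"ty":0,"tz":0,"roll":0,"jaw":0},{"tx":0.4,"ty":0,"tz":0,"roll":0,"jaw":0},{"tx":0.3,"ty":0,"tz":0,"roll":0,"jaw":0},{"tx":0,"ty":0,"tz":0,"roll":0,"jaw":0},{"tx":0,"ty":0,"tz":0,"roll":0,"jaw":0}]'
python3 -m jog '[{"tx":0.2,"ty":0,"tz":0,"roll":0,"jaw":0},{"tx":0.2,"ty":0,"tz":0,"roll":0,"jaw":0},{"tx":0,"ty":0,"tz":0,"roll":0,"jaw":0},{"tx":0,"ty":0,"tz":0,"roll":0,"jaw":0}]'
```

```text
time_s: 8.4
position: [0.5305, 0.0709, 0.1492]
tcp_rot: [[-0.993, 0.116, 0.007], [0.116, 0.993, -0.001], [-0.007, -0.001, -1.0]]
force: [3.8, -4.7, 2.9]
opening: 0.144
grasp_force: 30.0
time_s: 8.8
position: [0.5303, 0.0709, 0.1493]
tcp_rot: [[-0.993, 0.117, 0.015], [0.117, 0.993, -0.002], [-0.015, -0.0, -1.0]]
force: [10.8, -4.2, -3.9]
opening: 0.151
grasp_force: 30.0
```

The force rise at 25 mm of travel, at about the expected end position, means the stop is reached. I'm giving one more small pull, then releasing and lifting.

```bash
python3 -m jog '[{"tx":0.2,"ty":0,"tz":0,"roll":0,"jaw":0},{"tx":0,"ty":0,"tz":0,"roll":0,"jaw":0}]'; python3 -m jog '[{"tx":-0.5,"ty":0,"tz":0,"roll":0,"jaw":0},{"tx":0,"ty":0,"tz":0,"roll":0,"jaw":0.5},{"tx":0,"ty":0,"tz":0,"roll":0,"jaw":0.5},{"tx":0,"ty":0,"tz":0,"roll":0,"jaw":0.5},{"tx":0,"ty":0,"tz":0,"roll":0,"jaw":0.5}]'
python3 -m jog '[{"tx":0,"ty":0,"tz":-4,"roll":0,"jaw":0.9},{"tx":0,"ty":0,"tz":-4,"roll":0,"jaw":0.9},{"tx":-3.5,"ty":0,"tz":-3,"roll":0,"jaw":0.9},{"tx":-3.5,"ty":0,"tz":-1.5,"roll":0,"jaw":0.9},{"tx":0,"ty":0,"tz":0,"roll":0,"jaw":0.9},{"tx":0,"ty":0,"tz":0,"roll":0,"jaw":0.9}]'
python3 - <<'E'
from h import *
np.set_printoptions(precision=4,suppress=True)
v=snap("wrist","w6")
for t,z in dict(lid_bar=.15,bolt_knob=.134).items():
    for l in landmark_of("wrist",t)[:1]: print(t,np.round(l["point"],1),round(l["p"],2),onz(v,l["point"],z))
E
```

```text
time_s: 9.0
position: [0.5301, 0.0709, 0.1493]
tcp_rot: [[-0.993, 0.117, 0.019], [0.117, 0.993, -0.002], [-0.019, 0.0, -1.0]]
force: [14.6, -5.6, -7.1]
opening: 0.149
grasp_force: 30.0
time_s: 9.5
position: [0.5257, 0.0723, 0.148]
tcp_rot: [[-0.993, 0.116, -0.002], [0.116, 0.993, 0.001], [0.002, 0.0, -1.0]]
force: [0.1, 0.2, -0.2]
opening: 0.423
grasp_force: 0.0
time_s: 10.1
position: [0.596, 0.0638, 0.2731]
tcp_rot: [[-0.993, 0.117, -0.001], [0.117, 0.993, 0.0], [0.001, 0.0, -1.0]]
force: [-0.1, -0.7, -0.1]
opening: 0.883
grasp_force: 0.0
lid_bar [222.6 169.3] 0.8 [ 0.6189 -0.0255  0.15  ]
bolt_knob [117.8 259.5] 0.62 [0.5313 0.0725 0.134 ]
```

View pics/w6.png

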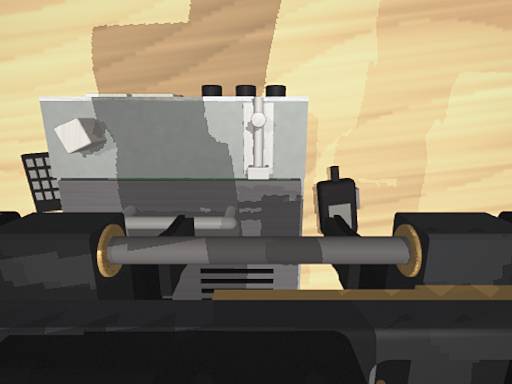

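The bolt is fully back: the knob is at (119,259) and the rod clears the lid edge. I'm moving over the bar at (0.619,-0.025) and turning 90°.

```bash
python3 -m jog '[{"tx":-1.65,"ty":-4.3,"tz":0,"roll":0,"jaw":0.6},{"tx":-1.65,"ty":-4.3,"tz":0,"roll":0,"jaw":0.6},{"tx":0,"ty":0,"tz":0,"roll":0.143,"jaw":0.6},{"tx":0,"ty":0,"tz":0,"roll":0.143,"jaw":0.6},{"tx":0,"ty":0,"tz":0,"roll":0.143,"jaw":0.6},{"tx":0,"ty":0,"tz":0,"roll":0.143,"jaw":0.6},{"tx":0,"ty":0,"tz":0,"roll":0.143,"jaw":0.6},{"tx":0,"ty":0,"tz":0,"roll":0.143,"jaw":0.6}]'
python3 -m jog '[{"tx":0,"ty":0,"tz":0,"roll":0.143,"jaw":0.6},{"tx":0,"ty":0,"tz":0,"roll":0.143,"jaw":0.6},{"tx":0,"ty":0,"tz":0,"roll":0.143,"jaw":0.6},{"tx":0,"ty":0,"tz":0,"roll":0.143,"jaw":0.6},{"tx":0,"ty":0,"tz":0,"roll":0.14,"jaw":0.6},{"tx":0,"ty":0,"tz":3,"roll":0,"jaw":0.6},{"tx":0,"ty":0,"tz":3,"roll":0,"jaw":0.6},{"tx":0,"ty":0,"tz":0,"roll":0,"jaw":0.6}]'
python3 - <<'E'
from h import *
np.set_printoptions(precision=4,suppress=True)
v=snap("wrist","w7")
for t,z in dict(lid_bar=.15).items():
    for l in landmark_of("wrist",t)[:1]: print(t,np.round(l["point"],1),round(l["p"],2),onz(v,l["point"],z))
E
```

```text
time_s: 11.05
position: [0.6177, -0.0252, 0.2725]
tcp_rot: [[-0.557, 0.831, -0.003], [0.831, 0.557, 0.001], [0.002, -0.002, -1.0]]
force: [-0.7, -0.4, 0.1]
opening: 0.601
grasp_force: 0.0
time_s: 11.85
position: [0.6147, -0.0245, 0.2087]
tcp_rot: [[0.116, 0.993, -0.012], [0.993, -0.116, 0.003], [0.001, -0.012, -1.0]]
force: [-0.9, 0.3, -0.1]
opening: 0.601
grasp_force: 0.0
lid_bar [212.2 263.4] 0.72 [ 0.6174 -0.0253  0.15  ]
```

View pics/w7.png

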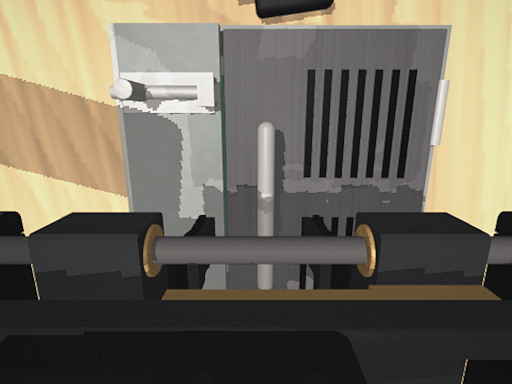

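The bar (column 266) lies between the fingers, a few mm towards +ty. I'm descending and gripping it.

```bash
python3 -m jog '[{"tx":0,"ty":0.3,"tz":2,"roll":0,"jaw":0.6},{"tx":0,"ty":0,"tz":2,"roll":0,"jaw":0.6},{"tx":0,"ty":0,"tz":1.8,"roll":0,"jaw":0.6},{"tx":0,"ty":0,"tz":0,"roll":0,"jaw":0.6},{"tx":0,"ty":0,"tz":0,"roll":0,"jaw":0},{"tx":0,"ty":0,"tz":0,"roll":0,"jaw":0},{"tx":0,"ty":0,"tz":0,"roll":0,"jaw":0},{"tx":0,"ty":0,"tz":0,"roll":0,"jaw":0}]'
python3 -m jog '[{"tx":0,"ty":0,"tz":0,"roll":0,"jaw":0},{"tx":0,"ty":0,"tz":0,"roll":0,"jaw":0},{"tx":0,"ty":0,"tz":0,"roll":0,"jaw":0},{"tx":0,"ty":0,"tz":0,"roll":0,"jaw":0},{"tx":0,"ty":0,"tz":0,"roll":0,"jaw":0},{"tx":0,"ty":0,"tz":0,"roll":0,"jaw":0}]'
```

```text
time_s: 12.75
position: [0.6228, -0.0261, 0.1566]
tcp_rot: [[0.116, 0.993, 0.002], [0.993, -0.116, -0.0], [-0.0, 0.002, -1.0]]
force: [0.6, 1.3, 0.1]
opening: 0.317
grasp_force: 0.0
time_s: 13.35
position: [0.6186, -0.0255, 0.1555]
tcp_rot: [[0.115, 0.993, -0.008], [0.993, -0.115, 0.001], [-0.0, -0.009, -1.0]]
force: [-6.7, 0.3, 5.3]
opening: 0.125
grasp_force: 30.0
```

Gripped. Now the first half of the arc, lifting along a 141.7 mm radius about the hinge.

```bash
python3 -m jog '[{"tx":0,"ty":-0.1,"tz":-0.65,"roll":0,"jaw":0},{"tx":0,"ty":0.1,"tz":-0.65,"roll":0,"jaw":0},{"tx":0,"ty":0.3,"tz":-0.63,"roll":0,"jaw":0},{"tx":0,"ty":0.31,"tz":-0.62,"roll":0,"jaw":0},{"tx":0,"ty":0.36,"tz":-0.6,"roll":0,"jaw":0},{"tx":0,"ty":0.37,"tz":-0.58,"roll":0,"jaw":0},{"tx":0,"ty":0,"tz":0,"roll":0,"jaw":0},{"tx":0,"ty":0,"tz":0,"roll":0,"jaw":0}]'
```

```text
time_s: 14.15
position: [0.6356, -0.0276, 0.193]
tcp_rot: [[0.116, 0.993, 0.0], [0.993, -0.116, -0.0], [-0.0, 0.0, -1.0]]
force: [1.4, -0.5, -3.5]
opening: 0.128
grasp_force: 30.0
```

```bash
python3 -m jog '[{"tx":0,"ty":0.42,"tz":-0.56,"roll":0,"jaw":0},{"tx":0,"ty":0.42,"tz":-0.55,"roll":0,"jaw":0},{"tx":0,"ty":0.47,"tz":-0.52,"roll":0,"jaw":0},{"tx":0,"ty":0.48,"tz":-0.5,"roll":0,"jaw":0},{"tx":0,"ty":0.52,"tz":-0.47,"roll":0,"jaw":0},{"tx":0,"ty":0.52,"tz":-0.45,"roll":0,"jaw":0},{"tx":0,"ty":0,"tz":0,"roll":0,"jaw":0},{"tx":0,"ty":0,"tz":0,"roll":0,"jaw":0}]'
python3 -m jog '[{"tx":0,"ty":0.56,"tz":-0.42,"roll":0,"jaw":0},{"tx":0,"ty":0.57,"tz":-0.4,"roll":0,"jaw":0},{"tx":0,"ty":0.5,"tz":-0.3,"roll":0,"jaw":0},{"tx":0,"ty":0.5,"tz":-0.3,"roll":0,"jaw":0},{"tx":0,"ty":0,"tz":0,"roll":0,"jaw":0},{"tx":0,"ty":0,"tz":0,"roll":0,"jaw":0}]'
python3 - <<'E'
from h import *
np.set_printoptions(precision=4,suppress=True)
s=read_state()["position"]; 
d=np.array(s)-[.6186,-.0255,.1555]; print("fwd",d[0]*.993-d[1]*.117,"up",d[2],"angle",np.degrees(np.arctan2(.043+d[2],.135-(d[0]*.993-d[1]*.117)))-17.67)
out=[]
for c in ["scene","side"]:
    v=snap(c,c+"8"); a=proj(v,[.65,-.025,.16]).astype(int)
    im=v["c"]["img"]; out.append(cv2.resize(im[max(0,a[0]-75):max(0,a[0]-75)+150,a[1]-100:a[1]+100],(400,300),interpolation=cv2.INTER_CUBIC))
    for l in landmark_of(c,"lid_bar")[:1]: print(c,l,"pred",proj(v,np.array(s)-[0,0,.0055]))
cv2.imwrite("pics/f8.png",np.hstack(out)[:,:,::-1])
E
```

```text
time_s: 14.95
position: [0.6628, -0.0308, 0.2247]
tcp_rot: [[0.115, 0.993, -0.002], [0.993, -0.115, -0.0], [-0.0, -0.002, -1.0]]
force: [-6.1, -0.6, 2.7]
opening: 0.127
grasp_force: 30.0
time_s: 15.55
position: [0.6844, -0.0334, 0.2402]
tcp_rot: [[0.115, 0.993, -0.001], [0.993, -0.115, -0.001], [-0.001, -0.001, -1.0]]
force: [-5.8, -0.1, 6.3]
opening: 0.127
grasp_force: 30.0
fwd 0.06621926522182524 up 0.08468335973749905 angle 44.01945031330703
scene {'point': [196.4, 278.3], 'p': 0.59} pred [195.5202 275.2718]
side {'point': [130.8, 216.9], 'p': 0.69} pred [131.5022 218.7874]
```

View pics/f8.png

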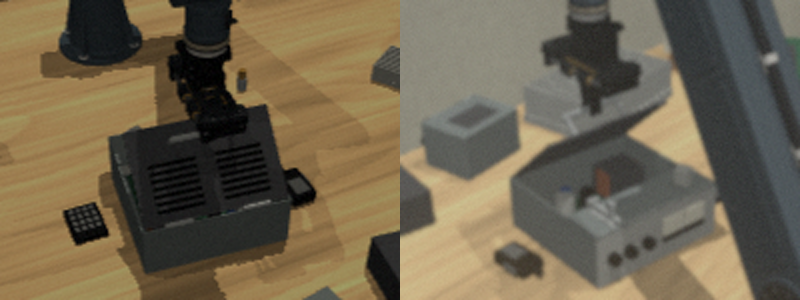

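The lid is open: the side crop shows it tilted near 45° over the boards, still gripped, with the can, keypad and microphone in place. TCP geometry gives about 44°, so I'm cross-checking numerically with lid masks.

```bash
python3 - <<'E'
from h import *
from scipy.optimize import minimize
np.set_printoptions(precision=4,suppress=True)
c,s=np.cos(np.radians(-6.7)),np.sin(np.radians(-6.7))
def W(P): return np.array([.630+c*P[0]-s*P[1],-.0255+s*P[0]+c*P[1],P[2]])
def lidpts(th):
    ct,st=np.cos(th),np.sin(th); o=[]
    for l in (-.003,.165+.006):
        for n in(-.003,.003):
            for y in (-.131,.131): o.append(W([.124-l*ct+n*st,y,.107+l*st+n*ct]))
    return o
st=read_state();print(st["position"],st["force"],st["time_s"])
for cam in ["scene","side"]:
    v=snap(cam); t=trace(cam,"lid")
    k=landmark_of(cam,"lid_bar")
    if not t: print(cam,"none");continue
    m=t[0]["pixels"]; hull=cv2.convexHull(np.argwhere(m)[:,::-1].astype(np.int32))
    H=np.zeros((384,512),np.uint8);cv2.fillConvexPoly(H,hull,1)
    print(cam,t[0]["p"],t[0]["bbox"],m.sum(),H.sum())
    for d in range(35,57,3):
        q=np.array([proj(v,p)[::-1] for p in lidpts(np.radians(d))],np.float32)
        best=(0,)
        for du in np.arange(-3,4,1):
            for dv in np.arange(-3,4,1):
                I=np.zeros((384,512),np.uint8);cv2.fillConvexPoly(I,cv2.convexHull(np.round(q+[du,dv]).astype(np.int32)),1)
                J=(I&H).sum()/(I|H).sum()
                if du==0 and dv==0:J0=J
                best=max(best,(J,du,dv))
        print(d,round(J0,3),np.round(best,3),cv2.boundingRect(q))
E
```

```text
[ 0.6843 -0.0334  0.2402] [-6.4056 -0.8776  6.3356] 15.75
scene 0.73 [237.5, 180.2, 79.2, 65.8] 3327 3774
35 0.933 [ 0.969 -1.    -1.   ] (233, 182, 85, 64)
38 0.954 [ 0.968 -1.    -1.   ] (233, 181, 85, 65)
41 0.952 [ 0.962 -1.    -1.   ] (233, 181, 85, 65)
44 0.942 [ 0.958 -1.     0.   ] (233, 180, 85, 66)
47 0.929 [ 0.948 -1.     0.   ] (234, 180, 84, 66)
50 0.919 [ 0.948 -2.     0.   ] (234, 180, 84, 66)
53 0.915 [ 0.946 -2.     0.   ] (235, 180, 83, 66)
56 0.911 [ 0.944 -2.     0.   ] (235, 180, 83, 66)
side 0.74 [180.6, 124.7, 77.0, 42.4] 785 1285
35 0.114 [ 0.138 -3.    -3.   ] (178, 134, 82, 35)
38 0.265 [ 0.3 -2.  -2. ] (178, 132, 81, 37)
41 0.392 [ 0.408 -1.    -1.   ] (178, 130, 80, 39)
44 0.537 [ 0.538  2.    -1.   ] (178, 127, 79, 42)
47 0.632 [ 0.645  2.    -1.   ] (178, 125, 78, 44)
50 0.678 [ 0.721  3.    -1.   ] (178, 123, 77, 46)
53 0.718 [ 0.768  3.    -1.   ] (178, 121, 76, 48)
56 0.716 [ 0.767  3.    -1.   ] (178, 119, 74, 50)
```

The estimates agree at around 44-45°. I'm nudging about half a degree further and easing the radial push.

```bash
python3 -m jog '[{"tx":0,"ty":0.1,"tz":-0.2,"roll":0,"jaw":0},{"tx":0,"ty":0,"tz":0,"roll":0,"jaw":0},{"tx":0,"ty":0,"tz":0,"roll":0,"jaw":0},{"tx":0,"ty":0,"tz":0,"roll":0,"jaw":0},{"tx":0,"ty":0,"tz":0,"roll":0,"jaw":0}]'
python3 - <<'E'
from h import *
d=np.array(read_state()["position"])-[.6186,-.0255,.1555];f=d[0]*.993-d[1]*.117
print(f,d[2],np.degrees(np.arctan2(.043+d[2],.135-f))-17.67, np.degrees(2*np.arcsin(np.hypot(f,d[2])/.2834)))
for c in ["scene","side"]:
    v=snap(c)
    for t in ["bolt_knob","relay_can"]:
        for l in landmark_of(c,t)[:1]: print(c,t,l,onz(v,l["point"],.134 if t[0]=="b" else .11))
E
```

```text
time_s: 16.55
position: [0.6856, -0.0335, 0.241]
tcp_rot: [[0.116, 0.993, -0.0], [0.993, -0.116, -0.0], [-0.001, -0.0, -1.0]]
force: [-6.2, -0.5, 6.3]
opening: 0.129
grasp_force: 30.0
0.06751825380532489 0.08551904530954693 44.627295430925145 45.22208842676727
scene relay_can {'point': [237.5, 283.3], 'p': 0.6} [ 0.76268857 -0.03886209  0.11      ]
side bolt_knob {'point': [184.8, 227.9], 'p': 0.52} [0.52792552 0.08110035 0.134     ]
side relay_can {'point': [173.5, 265.0], 'p': 0.41} [ 0.5108485  -0.08711679  0.11      ]
```

```bash
python3 -c "
from rig import *
print(hand_in())"
```

```text
the job is handed in; nothing more can be done
None
```

The job is handed in: the bolt is drawn fully back to its stop, and the gripper is holding the lid open at an estimated 45° (44.6–45.2° from arm geometry); the arm stayed clear of the can and the other goods throughout.

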